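# Latch the test-pen gate open

## Robot

A 6-joint arm with a two-finger parallel gripper is mounted at the origin on a cart in front of the work surface, level with it; the furniture and walls round the work are solid. World frame = base frame: x ahead of the robot, y to its left, z up, the work surface at z = 0. Lengths are in m, angles in rad, forces in N, time in s.
With the tool pointing down it reaches from about 0.3 to 0.875 m from the base axis. Payload 6.4 kg.
Tool frame: the origin (TCP) lies at the very end of the fingers, on their centre line; the grasp point (between the pads) lies 19 mm behind it; z points along the fingers, y is the line along which they close (so a half turn about z gives the same grasp; the last joint's range is limited). The gripper opens to 85 mm and grips with 20 to 120 N. Pads are 22 mm wide; open, the fingers measure 114 mm over their backs; the gripper's body (76 mm by 85 mm) begins 54 mm behind the grasp point. The pads swing forward as they close: fully open they stand 13 mm farther back than shut.
Start: joints at [-1.387, 0.181, 1.607, -0, 1.354, -0.206], TCP at [0.219, -0.532, 0.231] pointing down, gripper open.
Joint ranges: [-2.99, 2.99], [-0.89, 2.07], [0.3, 2.58], [-1.14, 4.28], [0, 2.63], [-3.12, 3.12]. Speed limits (rad/s): [2.57, 2.57, 3.01, 3.14, 3.14, 3.14].

## Interface

Orientations are given as a unit quaternion [w, x, y, z].
In Python, from bench import get_obs, optics, workorder gives the robot as it stands.
- The arm moves only by the tool jog_arm, called after "Request:" by a JSON object that holds its "fn" and its "kwargs", one argument or row to a line. Schema: {"type":"object","properties":{"motion":{"type":"array","items":{"type":"object","properties":{"d":{"type":"array","items":{"type":"number"},"minItems":3,"maxItems":3},"r":{"type":"array","items":{"type":"number"},"minItems":3,"maxItems":3},"jaw":{"type":"number"}},"additionalProperties":false,"required":["jaw"]},"minItems":1,"maxItems":10},"only":{"type":"string"},"quiet":{"type":"boolean"},"lines":{"type":"string"}},"required":["motion"],"additionalProperties":false}. motion is a list of rows, 1 to 10 of them, each an object with the fields d (a list: dx, dy, dz in normalised numbers (1 is 0.8 m)), r (a list: a rotation vector rx, ry, rz in normalised numbers (1 is pi rad)), jaw (the opening from 0.0 (shut) to 1.0 (fully open)); a field left out counts as zero (the opening has to be given); each row is the pose to reach, as a shift and turn from the pose commanded when the call began, along the tool's axes at that moment; what a row does not reach only later rows make up. A row lasts 1/8 s, in which the tool goes at most 0.0625 m and 0.188 rad, less where a joint would pass 70% of its speed; a pose out of reach is approached as far as the arm can. The fingers move at their own pace and stop on an object; the grip force is fixed at half the most. Time passes only in rows, so rows that do not move let the fingers close. The tool returns the time, the measured TCP pose, the force, the opening and the grip force at its end. only (a regular expression) keeps the lines of the reply that match it, lines (a string "A,B") keeps lines A to B, and quiet returns only ok. No shift or turn number may pass 1 either way. Input that does not fit is refused with a message, and nothing moves.
- get_obs(): the state, without advancing time (a new reading comes with each control period).
- optics.camera(name): name is "scene" or "top" or "wrist"; returns (picture, depth): 400x640x3 uint8, blue, green, red; 400x640 float32, m along the optical axis (not along the pixel's ray), 0 where there is no reading.
- optics.camera_params(name): a dict with "fovy" (degrees; the focal length in pixels is half the picture's height over the tangent of half this angle, whatever the lens; pixels are square), "cx", "cy" (the principal point, pixels), "view" (4x4, takes a point from world to camera coordinates). Camera axes: x right, y up, looking along -z (the intrinsics and any distortion apply to the point x, -y, -z); pixel columns grow to the right and rows downward; lengths in m; the calibration is good to about 2 mm. A picture is of the moment at which its call begins: read the wrist's pose just before it. camera_params takes no time and is no camera call; for the wrist camera it gives the pose at the moment of the call.
- workorder.hand_in(): hands the job in; it is judged then, once.
The state is a dict: "time_s": time; "q": joint angles; "dq": joint speeds; "joint_efforts": joint torques, N m; "eef_pos": TCP position; "eef_rot": TCP orientation; "wrist_force": force on the tool from outside, world axes, zero at the start; "torque": the same for the moment, N m; "opening": opening from 0.0 (shut) to 1.0 (fully open); "grasp_force": force on a finger pad.
Only numpy, scipy, OpenCV 4.12 (cv2) and the standard library are available. Lean on these libraries where they do the work, as an engineer would, in place of code of your own. Each camera call takes 0.05 s, during which the arm holds its last target. There are 200 camera calls.

## Task

Open the yellow gate of the test pen: lift the red gravity latch bar out of the catch, swing the gate out towards you, and let the bar drop into the notch of the hold-open saddle on the curved rail, so that the gate stays open by itself when you let go. Do it gently: never force the bar against the catch, the saddle or its stop, and leave the power cube, solder spool, tip cleaner and side cutters where they are.

Things in the scene. Friction and masses are not known exactly. Their poses are not given: they have to be found in the camera images.
- guard: fixed yellow fenced pen, 235 mm wide, 135 mm deep, 95 mm high. Origin on the bench in the middle of the gate opening; z up, +x into the pen, -x out of it to the side where the gate opens, +y to the hinge, -y to the catch
- gate_hinge (a point): point on the bench on the gate's vertical hinge axis, at (0, 0.100, 0) in the guard's frame
- gate (a joint): gate angle, rad: 0 shut (gate along the guard's -y from the hinge), grows as it swings out to the guard's -x (clockwise from above), limit 1.4. At angle t a gate point at radius r is at hinge + r*(-sin t, -cos t) in guard axes. A light spring shuts the gate when not held (0.09 Nm shut, 0.15 Nm at 1.15 rad). Damping 0.1 Nms/rad. Gate 172 mm long, top z = 0.100
- latch_bar: red latch bar on top of the gate, 8 mm thick, 14 mm high, 190 mm long, about 300 g. Origin on its pivot, 40 mm from the gate hinge, z = 0.112; its -y axis runs along the bar to the tip, z up, x across the bar (normal to the gate). Turns freely about x: it falls by its weight to level, where a stop at the pivot carries it, and can be lifted until the tip is 36 mm up (handle 20 mm)
- handle (a point): point to grip, on the upright red tab of the bar: tab 8 mm thick (across the bar), 22 mm along the bar, rising from the bar to 167 mm above the bench; this point lies 130 mm from the hinge axis, 150 mm above the bench, 17 mm below the tab's top edge. Grip it from above across the 8 mm. It rises 0.55 mm for each mm that the tip rises
- bar_tip (a point): centre of the bar near its tip, 205 mm from the hinge axis; 112 mm above the bench when the bar is down (level), also in the catch and in the saddle notch (their floors are at z = 0.102, 3 mm below the bar)
- catch: fixed dark U-shaped catch on a yellow post, origin on the bench 195 mm from the hinge under the shut bar. Slot 14 mm wide; its wall on the opening side stands to z = 0.120, so the tip must be lifted more than 15 mm to pass; far wall to z = 0.132
- keeper: fixed curved steel rail at radius 195 mm about the hinge, z = 0.078, on two feet; origin on the bench on the hinge axis, same axes as the guard. It carries the dark hold-open saddle, clamped hard somewhere along it: its notch is at a gate angle of 0.75 to 1.15 rad, different each time and not measured (see it or find it by feel). Over 20 N between bar and saddle or catch counts as forcing
- rail_mid (a point): point on the rail at gate angle 0.95 rad. Saddle, in the order the opening bar meets it: ramp 40 mm long from z = 0.101 to 0.113; crest 6 mm at 0.113; notch 16 mm wide, floor 0.102; rubber-faced stop to 0.148, which the bar cannot pass. A freely hanging bar rides up the ramp and drops in; a bar held with its tip 15 to 30 mm up clears the crest, meets the stop and then is over the notch
- power_cube: loose black cube with sockets, 70x70x92 mm, standing in the pen; leave alone
- solder_spool: loose solder spool, 44 mm wide, 32 mm high, on the hinge side in front of the pen, outside the gate's swing; leave alone
- tip_cleaner: loose black pot of brass wool, 58 mm wide, 43 mm high, beside the pen on the catch side; leave alone
- side_cutters: loose red-handled side cutters, 121 mm long, lying flat beside the hinge; leave alone

How it is judged:
On the way, in this order (a step that is already met when the one before it is completed fails the run):
1. the bar's tip is lifted clear of the catch while the gate is still shut (height (world z) of bar_tip above 0.126 m and value of joint gate below 0.12 rad), for 0.1 s.
2. the gate is swung out as far as the saddle (value of joint gate above 0.65 rad), for 0.1 s.
At the end, for the whole second after the job is handed in: The gate stands open (more than 0.65 rad) and still, held by the bar alone: the bar lies down in the saddle's notch (tip centre 106 to 116 mm above the bench) and bears against the saddle (value of joint gate above 0.65 rad and velocity of joint gate between -0.05 and 0.05 rad/s and height (world z) of bar_tip between 0.106 and 0.116 m and contact force between latch_bar and keeper above 0.2 N); the robot touches nothing.
It fails at once if the bar is forced against the saddle or its stop (over 20 N) (contact force between latch_bar and keeper above 20 N).
It fails at once if the bar is forced against the catch (over 20 N) (contact force between latch_bar and catch above 20 N).
It fails at once if a bystander is moved more than 20 mm (distance of any of power_cube, solder_spool, tip_cleaner, side_cutters from where it was at the start of the episode above 0.02 m).
It also fails if it takes over 64 s, if anything falls off the work surface, if the arm or the gripper's body presses on something with over 40 N, if the wrist force passes 120 N, or if a joint passes its speed limit or range.

## Working session

There is one attempt and no reset: what is moved stays moved. The work goes in short steps, Python scripts to look and compute and a tool call to move; the robot and the scene stay as the last step left them, time stands still between calls to the robot, and variables do not carry over. Pictures are saved under pics/ and viewed, at most 10 in all, crops included, and the job is handed in when it is done.

```bash
mkdir -p pics; ls; python3 - <<'E'
from bench import get_obs, optics
import cv2,numpy as np
o=get_obs();print(o)
for n in("scene","top"):
    p,d=optics.camera(n);cv2.imwrite(f"pics/{n}0.png",p);np.save(f"pics/{n}0.npy",d);q=optics.camera_params(n);print(n,q)
E
```

```text
pics
{'time_s': 0.0, 'q': array([-1.38728554e+00,  1.81520579e-01,  1.60801183e+00, -3.87575804e-05,
        1.35380332e+00, -2.06301214e-01]), 'dq': array([ 0.00032477,  0.0004171 , -0.00069768, -0.00048428, -0.00073069,
        0.00128009]), 'joint_efforts': array([ 1.05672269e-03, -4.44865465e+01, -3.51339054e+01, -3.36583917e-04,
        9.05022636e-03, -1.93139704e-05]), 'eef_pos': array([ 0.21840877, -0.53130322,  0.23039381]), 'eef_rot': array([-8.71697198e-04,  9.81064695e-01,  1.93678352e-01, -8.98832274e-06]), 'wrist_force': array([0.70287895, 0.18738806, 0.39599375]), 'torque': array([0.03709054, 0.01729316, 0.00598592]), 'grasp_force': 0.0, 'opening': 1.0014632645126187}
scene {'fovy': 43.8562297665827, 'cx': 320.35166136124184, 'cy': 201.87811739980697, 'view': array([[-0.59263516, -0.80528996, -0.01707787,  0.49803456],
       [ 0.52043019, -0.3990092 ,  0.75494641, -0.28856624],
       [-0.61476499,  0.43851994,  0.65556409, -0.71738102],
       [ 0.        ,  0.        ,  0.        ,  1.        ]])}
top {'fovy': 53.09588989732693, 'cx': 320.83037645796367, 'cy': 207.25445471437257, 'view': array([[ 1.13378576e-02, -9.99935400e-01, -8.05918014e-04,
         2.12168370e-01],
       [ 9.95555613e-01,  1.12128343e-02,  9.35055811e-02,
        -5.56704303e-01],
       [-9.34905040e-02, -1.86248917e-03,  9.95618429e-01,
        -9.48414107e-01],
       [ 0.00000000e+00,  0.00000000e+00,  0.00000000e+00,
         1.00000000e+00]])}
```

View pics/scene0.png

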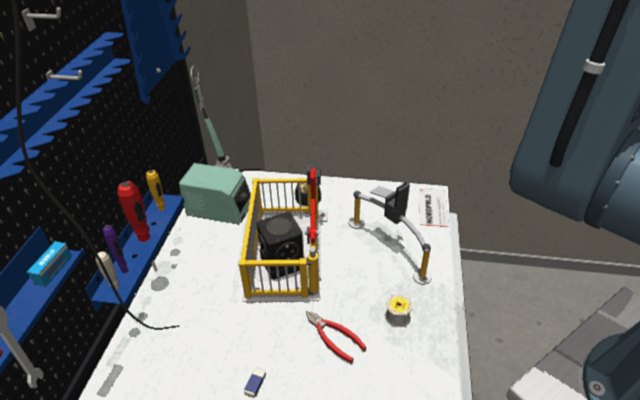

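View pics/top0.png

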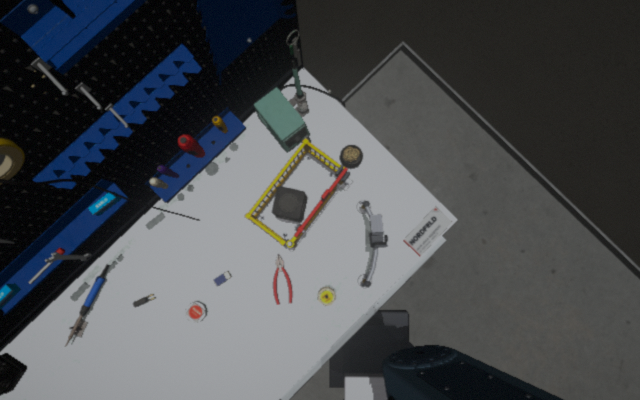

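The scene view has the red bar at about (313,170)–(313,240) and the saddle at (400,200). The top view has the bar from (298,235) at the hinge to (347,172) at the tip, and the saddle at (375,238). Next I'll measure both.

```bash
cat > h.py <<'E'
import numpy as np,cv2
from bench import optics,get_obs
def ray(P,uv):
    uv=np.atleast_2d(uv).astype(float);f=200/np.tan(np.radians(P["fovy"]/2));V=P["view"]
    d=np.c_[(uv[:,0]-P["cx"])/f,-(uv[:,1]-P["cy"])/f,-np.ones(len(uv))]
    return -V[:3,:3].T@V[:3,3], d@V[:3,:3]
def dep(P,uv,D):
    o,d=ray(P,uv);uv=np.atleast_2d(uv).astype(int);return o+d*D[uv[:,1],uv[:,0]][:,None]
def onz(P,uv,z):
    o,d=ray(P,uv);return o+d*((z-o[2])/d[:,2])[:,None]
def tri(P1,a,P2,b):
    o1,d1=ray(P1,a);o2,d2=ray(P2,b);d1=d1[0];d2=d2[0]
    s=np.linalg.lstsq(np.c_[d1,-d2],o2-o1,rcond=None)[0];p,q=o1+s[0]*d1,o2+s[1]*d2
    return (p+q)/2,np.linalg.norm(p-q)
def red(im):
    h=cv2.cvtColor(im,cv2.COLOR_BGR2HSV);return (((h[...,0]<8)|(h[...,0]>172))&(h[...,1]>150)&(h[...,2]>70)).astype(np.uint8)
E
python3 - <<'E'
from h import *
np.set_printoptions(precision=4,suppress=True)
for n,bx in(("top",(285,155,360,250)),("scene",(295,160,330,250))):
    im=cv2.imread(f"pics/{n}0.png");D=np.load(f"pics/{n}0.npy");P=optics.camera_params(n)
    m=red(im);k=np.zeros_like(m);k[bx[1]:bx[3],bx[0]:bx[2]]=1;m&=k
    v,u=np.nonzero(m);X=dep(P,np.c_[u,v],D);X=X[(X[:,2]>.09)&(X[:,2]<.2)]
    print(n,len(u),len(X),X.min(0),X.max(0))
    B=X[X[:,2]<.126];T=X[X[:,2]>.135]
    c=np.median(B,0);w=np.linalg.svd((B-B.mean(0))[:,:2])[2][0];w*=np.sign(w[0]);t=(B-B.mean(0))[:,:2]@w
    print(" bar mean",B.mean(0),"dir",w,"ends",B.mean(0)[:2]+t.min()*w,B.mean(0)[:2]+t.max()*w,"zmed",c[2])
    print(" tab",len(T),T.mean(0) if len(T) else 0,T.max(0) if len(T) else 0, ((T.mean(0)-B.mean(0))[:2]@w) if len(T) else 0)
a=cv2.imread("pics/top0.png")[130:300,230:430];b=cv2.imread("pics/scene0.png")[150:310,230:450]
cv2.imwrite("pics/c1.png",np.vstack([cv2.resize(a,(600,300*1)) if 0 else cv2.resize(a,None,fx=1.75,fy=1.75),cv2.resize(b,(350,255))]))
E
```

```text
top 223 223 [0.4819 0.1633 0.0977] [0.6337 0.2742 0.1693]
 bar mean [0.5538 0.2213 0.1181] dir [ 0.8077 -0.5896] ends [0.4827 0.2732] [0.6324 0.1639] zmed 0.11837004716574795
 tab 24 [0.5698 0.2093 0.1666] [0.5777 0.216  0.1693] 0.02000284251412092
scene 333 332 [0.4808 0.1662 0.1004] [0.6364 0.2799 0.1696]
 bar mean [0.5248 0.2465 0.1193] dir [ 0.8017 -0.5977] ends [0.4815 0.2788] [0.6343 0.1648] zmed 0.11971917482241118
 tab 98 [0.5652 0.2167 0.1574] [0.58   0.2218 0.1696] 0.05014744485566053
```

View pics/c1.png

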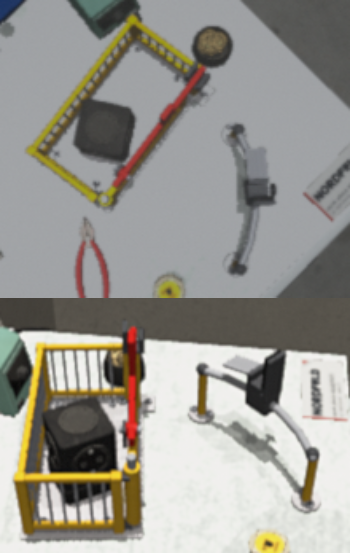

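```bash
python3 - <<'E'
from h import *
np.set_printoptions(precision=4,suppress=True)
H=np.array([.4653,.2866]);u=np.array([.805,-.593]);x=np.array([.593,.805])
for n,bx in(("top",(355,195,395,295)),("scene",(345,175,440,290))):
    im=cv2.imread(f"pics/{n}0.png");D=np.load(f"pics/{n}0.npy");P=optics.camera_params(n)
    vv,uu=np.mgrid[bx[1]:bx[3],bx[0]:bx[2]];uv=np.c_[uu.ravel(),vv.ravel()];X=dep(P,uv,D)
    r=X[:,:2]-H;t=np.arctan2(-r@x,r@u);R=np.hypot(*r.T)
    br=im[uv[:,1],uv[:,0]].max(1)
    for lo,hi in((.06,.09),(.096,.118),(.125,.155)):
        k=(X[:,2]>lo)&(X[:,2]<hi);print(n,lo,hi,k.sum(),"xyz",X[k].mean(0),"t",np.percentile(t[k],[2,25,50,75,98]),"R",np.percentile(R[k],[2,50,98]),"z",X[k][:,2].max())
im=cv2.imread("pics/top0.png");D=np.load("pics/top0.npy");P=optics.camera_params("top")
print("hinge post",dep(P,[[290,242],[291,243],[289,243],[290,244]],D))
o=get_obs();from scipy.spatial.transform import Rotation as Ro
q=o["eef_rot"];R=Ro.from_quat(np.r_[q[1:],q[0]]);print(R.inv().apply(np.array([.5695,.2105,.25])-o["eef_pos"]),R.as_matrix())
E
```

```text
top 0.06 0.09 317 xyz [0.4567 0.1026 0.0818] t [0.4155 0.6106 1.0483 1.2588 1.4233] R [0.181  0.1933 0.218 ] z 0.08966699710704074
top 0.096 0.118 332 xyz [0.5001 0.0953 0.1061] t [0.6009 0.6777 0.7571 0.835  0.9182] R [0.1814 0.1952 0.2094] z 0.11691578863936813
top 0.125 0.155 73 xyz [0.4654 0.0937 0.1467] t [0.9085 0.9198 0.9309 0.9513 0.9654] R [0.1811 0.1923 0.2071] z 0.1509817225419232
scene 0.06 0.09 711 xyz [0.4633 0.1085 0.0801] t [0.4145 0.6622 0.9545 1.2331 1.4384] R [0.1785 0.1885 0.1988] z 0.0899921440581698
scene 0.096 0.118 422 xyz [0.4894 0.0997 0.1073] t [0.5983 0.7177 0.8134 0.9316 0.9666] R [0.1783 0.1882 0.2064] z 0.11772058612548075
scene 0.125 0.155 199 xyz [0.4633 0.0973 0.14  ] t [0.9084 0.9379 0.9523 0.959  0.9701] R [0.1783 0.1883 0.2047] z 0.1504172469484526
hinge post [[0.4686 0.2851 0.1146]
 [0.4665 0.283  0.112 ]
 [0.4664 0.2875 0.1111]
 [0.4642 0.2853 0.111 ]]
[ 0.6066 -0.5529 -0.0185] [[ 0.925   0.3799 -0.0003]
 [ 0.3799 -0.925   0.0015]
 [ 0.0003 -0.0015 -1.    ]]
```

The hinge is at about (0.466, 0.286). The stop face is at about 0.91 rad, so the notch centre is near 0.87 rad. Now I'll move above the handle.

The manual's scale: shifts go in shares of 0.8 m and turns go in shares of pi rad. Converting my numbers, 0.607 m / 0.8 = 0.7588, -0.553 m / 0.8 = -0.6913, -2.115 rad / 3.1416 = -0.6732.

Request:
{"fn": "jog_arm", "kwargs": {
  "motion": [
    {"d": [0.075, -0.0688, -0.0125], "r": [0, 0, -0.0637], "jaw": 1},
    {"d": [0.375, -0.35, -0.0225], "r": [0, 0, -0.3183], "jaw": 1},
    {"d": [0.375, -0.35, -0.0225], "r": [0, 0, -0.3183], "jaw": 1},
    {"d": [0.375, -0.35, -0.0225], "r": [0, 0, -0.3183], "jaw": 1},
    {"d": [0.375, -0.35, -0.0225], "r": [0, 0, -0.3183], "jaw": 1},
    {"d": [0.5625, -0.5125, -0.0225], "r": [0, 0, -0.5093], "jaw": 1},
    {"d": [0.5625, -0.5125, -0.0225], "r": [0, 0, -0.5093], "jaw": 1},
    {"d": [0.7588, -0.6913, -0.0225], "r": [0, 0, -0.6732], "jaw": 1},
    {"d": [0.7588, -0.6913, -0.0225], "r": [0, 0, -0.6732], "jaw": 1},
    {"d": [0.7588, -0.6913, -0.0225], "r": [0, 0, -0.6732], "jaw": 1}
  ]
}}

```text
time_s: 1.35
eef_pos: [0.4851, 0.035, 0.2484]
eef_rot: [0.0, 0.422, 0.907, -0.0]
wrist_force: [0.3, -0.2, -0.3]
opening: 1.002
grasp_force: 0.0
```

```bash
python3 - <<'E'
from h import *
from scipy.spatial.transform import Rotation as Ro
o=get_obs();q=o["eef_rot"];R=Ro.from_quat(np.r_[q[1:],q[0]])
T=np.array([[.805,-.593,0]]);print(R.as_matrix().round(4),R.inv().apply(np.array([.5695,.2105,.25])-o["eef_pos"]))
E
```

```text
[[-6.445e-01  7.646e-01  2.000e-04]
 [ 7.646e-01  6.445e-01 -3.000e-04]
 [-4.000e-04  0.000e+00 -1.000e+00]] [ 0.07980501  0.17761128 -0.00164366]
```

Converted, 0.178 m / 0.8 = 0.2225, 0.08 m / 0.8 = 0.1, -0.235 rad / 3.1416 = -0.0748.

Request:
{"fn": "jog_arm", "kwargs": {
  "motion": [
    {"d": [0.1, 0.2225, 0], "r": [0, 0, -0.0748], "jaw": 1},
    {"d": [0.1, 0.2225, 0], "r": [0, 0, -0.0748], "jaw": 1},
    {"d": [0.1, 0.2225, 0], "r": [0, 0, -0.0748], "jaw": 1},
    {"d": [0.1, 0.2225, 0], "r": [0, 0, -0.0748], "jaw": 1},
    {"d": [0.1, 0.2225, 0], "r": [0, 0, -0.0748], "jaw": 1},
    {"d": [0.1, 0.2225, 0], "r": [0, 0, -0.0748], "jaw": 0.5},
    {"d": [0.1, 0.2225, 0], "r": [0, 0, -0.0748], "jaw": 0.5}
  ]
}}

```text
time_s: 2.22
eef_pos: [0.5702, 0.207, 0.2487]
eef_rot: [0.0, 0.316, 0.949, -0.0]
wrist_force: [-0.5, 0.6, -0.5]
opening: 0.601
grasp_force: 0.0
```

```bash
python3 - <<'E'
from h import *
from scipy.spatial.transform import Rotation as Ro
np.set_printoptions(precision=4,suppress=True)
o=get_obs();q=o["eef_rot"];R=Ro.from_quat(np.r_[q[1:],q[0]]);M=R.as_matrix();print(M,o["eef_pos"],np.abs(o["dq"]).max())
P=optics.camera_params("wrist");im,D=optics.camera("wrist");cv2.imwrite("pics/w1.png",im)
m=red(im);v,u=np.nonzero(m);X=dep(P,np.c_[u,v],D);print(len(u),X.min(0),X.max(0))
for lo,hi in((.112,.126),(.155,.175)):
    B=X[(X[:,2]>lo)&(X[:,2]<hi)];w=np.linalg.svd((B-B.mean(0))[:,:2],full_matrices=False)[2][0];w*=np.sign(w[0]);t=(B-B.mean(0))[:,:2]@w
    print(len(B),B.mean(0),w,t.min(),t.max(),"mid-extent",B.mean(0)[:2]+w*(t.min()+t.max())/2, "tool offset",R.inv().apply(B.mean(0)-o["eef_pos"]))
E
```

```text
[[-0.8     0.6     0.0003]
 [ 0.6     0.8    -0.0001]
 [-0.0003  0.0001 -1.    ]] [0.5702 0.207  0.2487] 0.004451648037688854
1481 [ 0.4002 -0.0232  0.0002] [0.6352 0.314  0.3914]
1341 [0.5454 0.2294 0.1189] [ 0.8049 -0.5934] -0.07843325725202328 0.11015945209947621 mid-extent [0.5582 0.22  ] tool offset [0.0333 0.0031 0.1298]
102 [0.5723 0.2097 0.1669] [ 0.8078 -0.5894] -0.012656778102834247 0.0077000796544708 mid-extent [0.5703 0.2112] tool offset [0.     0.0034 0.0818]
```

View pics/w1.png

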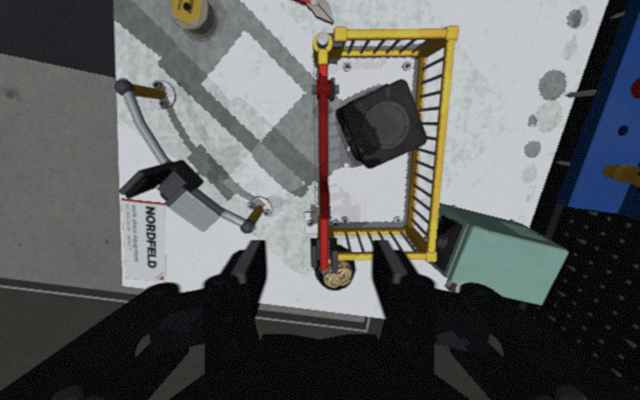

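The wrist view shows the bar at column 323, rows 65–265, with the tab near row 215 between the fingers. The offset is 2.5 mm in tool x and 3.4 mm in tool y, so I'll descend and grip.

Converted, 0.1175 m / 0.8 = 0.1469, 0.0034 m / 0.8 = 0.0043, -0.008 rad / 3.1416 = -0.0025.

Request:
{"fn": "jog_arm", "kwargs": {
  "motion": [
    {"d": [0.0031, 0.0043, 0.05], "r": [0, 0, -0.0025], "jaw": 0.4},
    {"d": [0.0031, 0.0043, 0.1], "r": [0, 0, -0.0025], "jaw": 0.4},
    {"d": [0.0031, 0.0043, 0.1313], "r": [0, 0, -0.0025], "jaw": 0.4},
    {"d": [0.0031, 0.0043, 0.1469], "r": [0, 0, -0.0025], "jaw": 0.4},
    {"d": [0.0031, 0.0043, 0.1469], "r": [0, 0, -0.0025], "jaw": 0.4},
    {"d": [0.0031, 0.0043, 0.1469], "r": [0, 0, -0.0025], "jaw": 0.0},
    {"d": [0.0031, 0.0043, 0.1469], "r": [0, 0, -0.0025], "jaw": 0.0},
    {"d": [0.0031, 0.0043, 0.1469], "r": [0, 0, -0.0025], "jaw": 0.0},
    {"d": [0.0031, 0.0043, 0.1469], "r": [0, 0, -0.0025], "jaw": 0.0},
    {"d": [0.0031, 0.0043, 0.1469], "r": [0, 0, -0.0025], "jaw": 0.0}
  ]
}}

```text
time_s: 3.52
eef_pos: [0.5712, 0.2122, 0.1326]
eef_rot: [0.001, 0.312, 0.95, 0.0]
wrist_force: [-1.5, -3.3, 6.4]
opening: 0.082
grasp_force: 60.4
```

Converted, -0.0118 m / 0.8 = -0.0148, 0.0033 m / 0.8 = 0.0041, -0.133 rad / 3.1416 = -0.0423.

Request:
{"fn": "jog_arm", "kwargs": {
  "motion": [
    {"d": [0.0009, 0, -0.0038], "r": [0, -0.0105, 0], "jaw": 0},
    {"d": [0.0019, 0, -0.0075], "r": [0, -0.021, 0], "jaw": 0},
    {"d": [0.003, 0, -0.0113], "r": [0, -0.0318, 0], "jaw": 0},
    {"d": [0.0041, 0, -0.0148], "r": [0, -0.0423, 0], "jaw": 0},
    {"d": [0.0041, 0, -0.0148], "r": [0, -0.0423, 0], "jaw": 0},
    {"d": [0.0041, 0, -0.0148], "r": [0, -0.0423, 0], "jaw": 0},
    {"d": [0.0041, 0, -0.0148], "r": [0, -0.0423, 0], "jaw": 0}
  ]
}}

```text
time_s: 4.4
eef_pos: [0.5685, 0.2141, 0.144]
eef_rot: [0.065, 0.311, 0.948, -0.021]
wrist_force: [1.0, -5.6, 5.4]
opening: 0.084
grasp_force: 60.2
```

```bash
python3 - <<'E'
from h import *
np.set_printoptions(precision=4,suppress=True)
for n in("top","scene"):
    im,D=optics.camera(n);P=optics.camera_params(n);m=red(im);v,u=np.nonzero(m);X=dep(P,np.c_[u,v],D)
    r=X[:,:2]-[.4655,.2865];a=r@[.805,-.593];c=r@[.593,.805];k=(a>.15)&(abs(c)<.02)&(X[:,2]>.09)&(X[:,2]<.2)&(a<.23)
    for lo in(.15,.17,.19):
        kk=k&(a>lo)&(a<lo+.02);print(n,lo,kk.sum(),np.median(X[kk],0),np.median(c[kk]))
E
```

```text
top 0.15 0 [nan nan nan] nan
top 0.17 0 [nan nan nan] nan
top 0.19 0 [nan nan nan] nan
scene 0.15 0 [nan nan nan] nan
scene 0.17 6 [0.6195 0.1791 0.1398] 0.003846647277795918
scene 0.19 20 [0.6274 0.1729 0.1401] 0.0047922955461457955
  return _methods._mean(a, axis=axis, dtype=dtype,
  ret = um.true_divide(
  ret = ret.dtype.type(ret / rcount)
```

```bash
cat > sw.py <<'E'
import sys
from h import *
from scipy.spatial.transform import Rotation as Ro
H=np.array([.4660,.2885,0])
def rows(ts):
    o=get_obs();q=o["eef_rot"];R=Ro.from_quat(np.r_[q[1:],q[0]]);p=o["eef_pos"]
    M=R.as_matrix();g=M[:2,1]/np.linalg.norm(M[:2,1]); r=(p-H)[:2]
    u=np.array([g[1],-g[0]]);print("tool-gate t",np.arctan2(-(u@[.593,.805]),u@[.805,-.593]),"pos t",np.arctan2(-(r@[.593,.805]),r@[.805,-.593]),"r",np.hypot(*r),"z",p[2],"F",o["wrist_force"].round(1))
    for t in ts:
        W=Ro.from_euler("z",-t);d=R.inv().apply(H+W.apply(p-H)-p);w=(R.inv()*W*R).as_rotvec()
        print(round(t,3),d.round(4).tolist(),w.round(3).tolist())
if __name__=="__main__": rows([float(a) for a in sys.argv[1:]])
E
python3 sw.py .06 .12 .18 .24 .3 .36 .42 .48 .54 .6
```

```text
tool-gate t -0.0013961128910312472 pos t -0.007363556377468257 r 0.12664789729138104 z 0.1439773567898457 F [ 0.9 -4.8  5.6]
0.06 [0.0002, -0.0076, -0.0] [0.008, -0.0, 0.059]
0.12 [0.0008, -0.0152, -0.0001] [0.016, -0.0, 0.119]
0.18 [0.0019, -0.0227, -0.0003] [0.024, -0.0, 0.178]
0.24 [0.0034, -0.0301, -0.0005] [0.033, -0.0, 0.238]
0.3 [0.0054, -0.0375, -0.0008] [0.041, -0.0, 0.297]
0.36 [0.0078, -0.0447, -0.0011] [0.049, -0.0, 0.357]
0.42 [0.0106, -0.0517, -0.0015] [0.057, -0.0, 0.416]
0.48 [0.0138, -0.0586, -0.0019] [0.065, -0.0, 0.476]
0.54 [0.0175, -0.0652, -0.0025] [0.073, -0.0, 0.535]
0.6 [0.0215, -0.0716, -0.003] [0.082, -0.001, 0.594]
```

Converted, -0.0652 m / 0.8 = -0.0815, -0.0586 m / 0.8 = -0.0733, 0.535 rad / 3.1416 = 0.1703.

Request:
{"fn": "jog_arm", "kwargs": {
  "motion": [
    {"d": [0.0003, -0.0095, 0], "r": [0.0025, 0, 0.0188], "jaw": 0},
    {"d": [0.001, -0.019, -0.0001], "r": [0.0051, 0, 0.0379], "jaw": 0},
    {"d": [0.0024, -0.0284, -0.0004], "r": [0.0076, 0, 0.0567], "jaw": 0},
    {"d": [0.0043, -0.0376, -0.0006], "r": [0.0105, 0, 0.0758], "jaw": 0},
    {"d": [0.0068, -0.0469, -0.001], "r": [0.0131, 0, 0.0945], "jaw": 0},
    {"d": [0.0098, -0.0559, -0.0014], "r": [0.0156, 0, 0.1136], "jaw": 0},
    {"d": [0.0133, -0.0646, -0.0019], "r": [0.0181, 0, 0.1324], "jaw": 0},
    {"d": [0.0173, -0.0733, -0.0024], "r": [0.0207, 0, 0.1515], "jaw": 0},
    {"d": [0.0219, -0.0815, -0.0031], "r": [0.0232, 0, 0.1703], "jaw": 0},
    {"d": [0.0219, -0.0815, -0.0031], "r": [0.0232, 0, 0.1703], "jaw": 0}
  ]
}}

```text
time_s: 5.75
eef_pos: [0.5156, 0.1721, 0.1441]
eef_rot: [0.057, 0.553, 0.831, -0.037]
wrist_force: [1.6, -3.8, 4.3]
opening: 0.084
grasp_force: 60.2
```

```bash
python3 sw.py .06 .12 .18 .22 .25 .28 .30; python3 - <<'E'
from h import *
im,D=optics.camera("scene");cv2.imwrite("pics/s2.png",cv2.resize(im[130:310,230:470],None,fx=2.5,fy=2.5));im,D=optics.camera("wrist");cv2.imwrite("pics/w2.png",im)
E
```

```text
tool-gate t 0.5388674456017122 pos t 0.5330709183802704 r 0.12649982228586196 z 0.14408791208656843 F [ 1.6 -3.8  4.3]
0.06 [0.0002, -0.0076, -0.0] [0.008, -0.0, 0.059]
0.12 [0.0008, -0.0151, -0.0001] [0.016, -0.0, 0.119]
0.18 [0.0019, -0.0227, -0.0003] [0.024, -0.0, 0.178]
0.22 [0.0029, -0.0276, -0.0004] [0.03, -0.0, 0.218]
0.25 [0.0037, -0.0313, -0.0006] [0.034, -0.0, 0.248]
0.28 [0.0047, -0.035, -0.0007] [0.038, -0.0, 0.277]
0.3 [0.0054, -0.0374, -0.0008] [0.041, -0.0, 0.297]
```

View pics/s2.png

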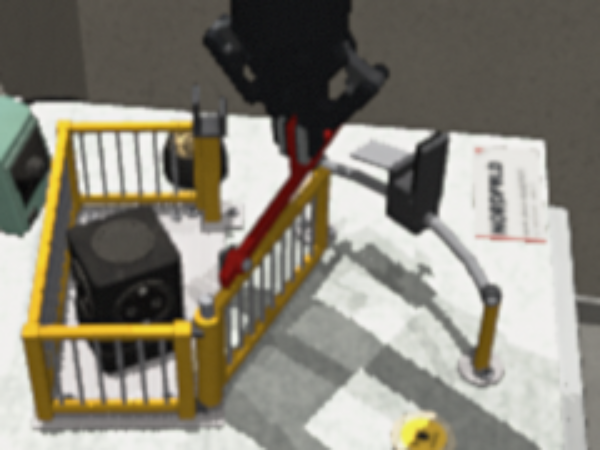

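View pics/w2.png

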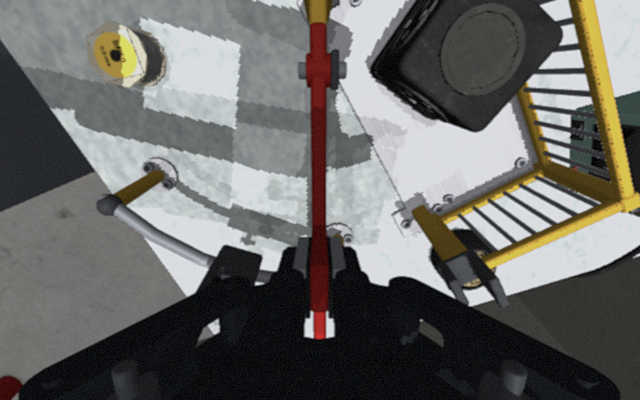

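The scene crop shows the gate swung to about 0.53 rad, the bar tip raised and clear of the catch, and the saddle ahead at (420,190). The wrist view shows the bar held straight at column 320.

Converted, -0.0374 m / 0.8 = -0.0468, -0.035 m / 0.8 = -0.0438, 0.297 rad / 3.1416 = 0.0945.

Request:
{"fn": "jog_arm", "kwargs": {
  "motion": [
    {"d": [0.0003, -0.0095, 0], "r": [0.0025, 0, 0.0188], "jaw": 0},
    {"d": [0.001, -0.0189, -0.0001], "r": [0.0051, 0, 0.0379], "jaw": 0},
    {"d": [0.0024, -0.0284, -0.0004], "r": [0.0076, 0, 0.0567], "jaw": 0},
    {"d": [0.0036, -0.0345, -0.0005], "r": [0.0095, 0, 0.0694], "jaw": 0},
    {"d": [0.0046, -0.0391, -0.0008], "r": [0.0108, 0, 0.0789], "jaw": 0},
    {"d": [0.0059, -0.0438, -0.0009], "r": [0.0121, 0, 0.0882], "jaw": 0},
    {"d": [0.0068, -0.0468, -0.001], "r": [0.0131, 0, 0.0945], "jaw": 0},
    {"d": [0.0068, -0.0468, -0.001], "r": [0.0131, 0, 0.0945], "jaw": 0},
    {"d": [0.0068, -0.0468, -0.001], "r": [0.0131, 0, 0.0945], "jaw": 0}
  ]
}}

```text
time_s: 6.98
eef_pos: [0.479, 0.1627, 0.144]
eef_rot: [0.05, 0.67, 0.739, -0.045]
wrist_force: [-0.7, -5.5, 5.9]
opening: 0.086
grasp_force: 60.4
```

```bash
python3 sw.py .02 .03 .04 .05; python3 - <<'E'
from h import *
np.set_printoptions(precision=4,suppress=True)
o0,x,u=np.array([.466,.2885]),np.array([.593,.805]),np.array([.805,-.593])
for n in("top","scene"):
    im,D=optics.camera(n);P=optics.camera_params(n)
    vv,uu=np.mgrid[150:300,290:440];uv=np.c_[uu.ravel(),vv.ravel()];X=dep(P,uv,D);r=X[:,:2]-o0;t=np.arctan2(-r@x,r@u);R=np.hypot(*r.T)
    c=im[uv[:,1],uv[:,0]].astype(int);isr=(c[:,2]>80)&(c[:,2]>2*c[:,1])
    for nm,k in(("stop",(X[:,2]>.120)&(X[:,2]<.155)&~isr&(R>.17)&(R<.215)&(t>.6)&(t<1.3)),("bar",isr&(X[:,2]>.1)&(X[:,2]<.15)&(R>.16)&(R<.23)),("ramp",(X[:,2]>.096)&(X[:,2]<.117)&~isr&(R>.175)&(R<.215)&(t>.4)&(t<1.3))):
        if k.sum():print(n,nm,k.sum(),"t",np.percentile(t[k],[2,10,50,90,98]),"z",np.percentile(X[k,2],[5,95]),"R",R[k].min(),R[k].max())
E
```

```text
tool-gate t 0.8379446841397625 pos t 0.8332461737449657 r 0.12649754929634852 z 0.14395739921896455 F [-0.7 -5.5  5.9]
0.02 [0.0, -0.0025, -0.0] [0.003, -0.0, 0.02]
0.03 [0.0, -0.0038, -0.0] [0.004, -0.0, 0.03]
0.04 [0.0001, -0.0051, -0.0] [0.005, -0.0, 0.04]
0.05 [0.0001, -0.0063, -0.0] [0.007, -0.0, 0.05]
top stop 23 t [0.8197 0.9129 0.9335 0.9539 0.9544] z [0.1406 0.1497] R 0.19993241538755094 0.2090347393991496
top bar 12 t [0.8278 0.8287 0.8396 0.8503 0.851 ] z [0.1373 0.1419] R 0.19987712096180993 0.2067610318714373
top ramp 82 t [0.6175 0.6321 0.7116 0.8134 0.8838] z [0.1003 0.1133] R 0.2021510410190204 0.21351253619544036
scene stop 247 t [0.8176 0.9062 0.956  0.9666 0.9719] z [0.1223 0.1496] R 0.17157753718649454 0.20820132692032056
scene bar 122 t [0.8226 0.8311 0.8487 0.8567 0.8604] z [0.1273 0.1417] R 0.16008715405702614 0.2052903410809672
scene ramp 262 t [0.6819 0.798  0.8725 0.9649 0.9698] z [0.0969 0.115 ] R 0.17967799221121505 0.2124506365195361
```

Converted, -0.0038 m / 0.8 = -0.0048, -0.0025 m / 0.8 = -0.0031, 0.03 rad / 3.1416 = 0.0095.

Request:
{"fn": "jog_arm", "kwargs": {
  "motion": [
    {"d": [0, -0.0016, 0], "r": [0.0003, 0, 0.0032], "jaw": 0},
    {"d": [0, -0.0031, 0], "r": [0.001, 0, 0.0064], "jaw": 0},
    {"d": [0, -0.0048, 0], "r": [0.0013, 0, 0.0095], "jaw": 0},
    {"d": [0, -0.0048, 0], "r": [0.0013, 0, 0.0095], "jaw": 0},
    {"d": [0, -0.0048, 0], "r": [0.0013, 0, 0.0095], "jaw": 0}
  ]
}}

```text
time_s: 7.7
eef_pos: [0.4752, 0.1623, 0.1439]
eef_rot: [0.05, 0.681, 0.729, -0.046]
wrist_force: [-0.4, -5.6, 6.7]
opening: 0.085
grasp_force: 60.4
```

```bash
python3 sw.py .01; python3 - <<'E'
from h import *
im,D=optics.camera("scene");cv2.imwrite("pics/s3.png",cv2.resize(im[160:240,340:440],None,fx=6,fy=6,interpolation=2))
E
```

```text
tool-gate t 0.8682229794283899 pos t 0.8634825494040531 r 0.12650664161715358 z 0.14393594640908286 F [-0.4 -5.6  6.7]
0.01 [0.0, -0.0013, -0.0] [0.001, -0.0, 0.01]
```

View pics/s3.png

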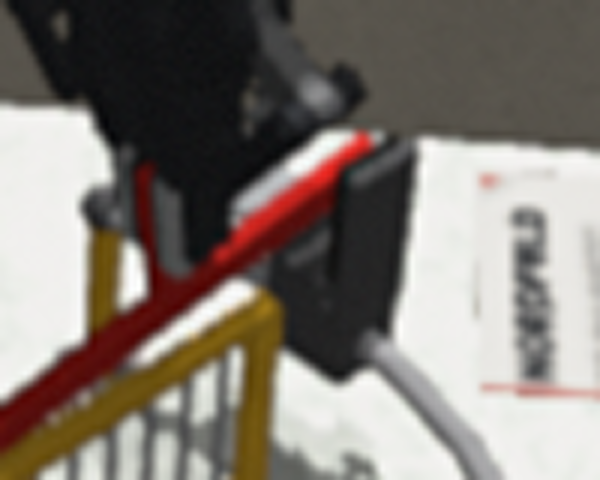

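The crop shows the bar tip at (340,170) over the notch, just short of the dark stop, and the wrist force is unchanged, so they aren't touching. I'll lower in stages.

Converted, 0.008 m / 0.8 = 0.01, 0.006 m / 0.8 = 0.0075, 0.088 rad / 3.1416 = 0.028.

Request:
{"fn": "jog_arm", "kwargs": {
  "motion": [
    {"d": [-0.0003, -0.0005, 0.0038], "r": [0, 0.0105, 0.001], "jaw": 0},
    {"d": [-0.0006, -0.0005, 0.0075], "r": [0, 0.021, 0.001], "jaw": 0},
    {"d": [-0.001, -0.0005, 0.01], "r": [0, 0.028, 0.001], "jaw": 0},
    {"d": [-0.001, -0.0005, 0.01], "r": [0, 0.028, 0.001], "jaw": 0},
    {"d": [-0.001, -0.0005, 0.01], "r": [0, 0.028, 0.001], "jaw": 0}
  ]
}}

```text
time_s: 8.38
eef_pos: [0.475, 0.1599, 0.1362]
eef_rot: [0.018, 0.684, 0.729, -0.016]
wrist_force: [0.4, -8.5, 6.3]
opening: 0.081
grasp_force: 60.7
```

```bash
python3 sw.py
```

```text
tool-gate t 0.8715059074358649 pos t 0.8657717318006924 r 0.12895071616986437 z 0.13619229413030934 F [ 0.4 -8.5  6.3]
```

Converted, 0.002 m / 0.8 = 0.0025, 0.001 m / 0.8 = 0.0013, 0.022 rad / 3.1416 = 0.007.

Request:
{"fn": "jog_arm", "kwargs": {
  "motion": [
    {"d": [-0.0001, 0, 0.0013], "r": [0, 0.0035, 0], "jaw": 0},
    {"d": [-0.0001, 0, 0.0025], "r": [0, 0.007, 0], "jaw": 0},
    {"d": [-0.0001, 0, 0.0025], "r": [0, 0.007, 0], "jaw": 0}
  ]
}}

```text
time_s: 8.75
eef_pos: [0.4751, 0.1594, 0.1342]
eef_rot: [0.01, 0.684, 0.729, -0.009]
wrist_force: [0.0, -9.3, 7.7]
opening: 0.082
grasp_force: 60.8
```

```bash
python3 sw.py
```

```text
tool-gate t 0.8714798592214317 pos t 0.8653000322607088 r 0.1294476689295225 z 0.1342334665271671 F [ 0.  -9.3  7.7]
```

Converted, 0.0014 m / 0.8 = 0.0018, 0.001 m / 0.8 = 0.0013, 0.019 rad / 3.1416 = 0.006.

Request:
{"fn": "jog_arm", "kwargs": {
  "motion": [
    {"d": [0, 0, 0.0013], "r": [0, 0.0035, 0], "jaw": 0},
    {"d": [0, 0, 0.0018], "r": [0, 0.006, 0], "jaw": 0},
    {"d": [0, 0, 0.0018], "r": [0, 0.006, 0], "jaw": 0}
  ]
}}

```text
time_s: 9.12
eef_pos: [0.4752, 0.1591, 0.1327]
eef_rot: [0.003, 0.684, 0.73, -0.003]
wrist_force: [0.2, -10.6, 6.9]
opening: 0.086
grasp_force: 60.7
```

```bash
python3 sw.py; python3 - <<'E'
from h import *
im,D=optics.camera("scene");cv2.imwrite("pics/s4.png",cv2.resize(im[160:240,340:440],None,fx=6,fy=6,interpolation=2))
E
```

```text
tool-gate t 0.8714095049133816 pos t 0.8651403511523426 r 0.12977062979767343 z 0.1327381520441427 F [  0.2 -10.6   6.9]
```

View pics/s4.png

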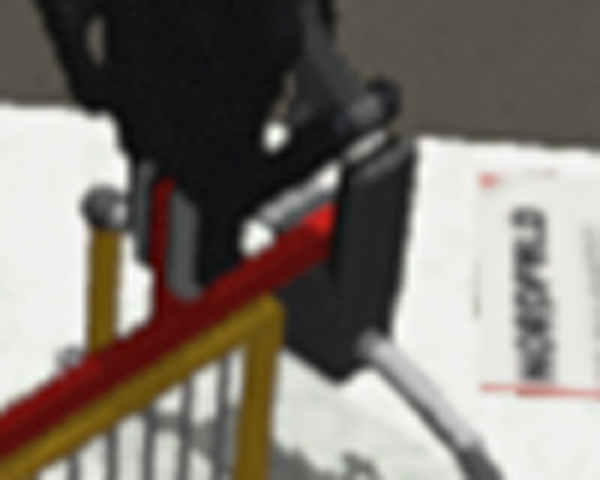

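The crop shows the bar level, with its tip at (325,225) sitting low between crest and stop. The forces are calm, so I'll release and back out upward.

Converted, -0.12 m / 0.8 = -0.15, -0.07 m / 0.8 = -0.0875.

Request:
{"fn": "jog_arm", "kwargs": {
  "motion": [
    {"jaw": 0.15},
    {"jaw": 0.25},
    {"jaw": 0.35},
    {"jaw": 0.45},
    {"jaw": 0.45},
    {"d": [0, 0, -0.0375], "jaw": 0.45},
    {"d": [0, 0, -0.0875], "jaw": 0.45},
    {"d": [0, 0, -0.15], "jaw": 0.45},
    {"d": [0, 0, -0.15], "jaw": 0.45},
    {"d": [0, 0, -0.15], "jaw": 0.45}
  ]
}}

```text
time_s: 10.42
eef_pos: [0.4741, 0.1611, 0.2514]
eef_rot: [0.001, 0.684, 0.729, -0.003]
wrist_force: [0.5, 0.4, 0.3]
opening: 0.444
grasp_force: 0.0
```

```bash
python3 - <<'E'
from h import *
im,D=optics.camera("wrist");P=optics.camera_params("wrist");cv2.imwrite("pics/w5.png",im)
m=red(im);v,u=np.nonzero(m);X=dep(P,np.c_[u,v],D)
for i in range(2):
    r=X[:,:2]-[.466,.2885];t=np.arctan2(-r@[.593,.805],r@[.805,-.593]);R=np.hypot(*r.T)
for lo in(.06,.16,.18,.195):
    k=(R>lo)&(R<lo+.02)&(X[:,2]>.09)&(X[:,2]<.13)&(abs(t-.85)<.15);print(lo,k.sum(),np.median(t[k]) if k.any() else 0,np.median(X[k,2]) if k.any() else 0)
E
```

```text
0.06 161 0.867276869947233 0.11809708513305406
0.16 130 0.8526731484179635 0.11806255608695107
0.18 146 0.8531653844844052 0.11794726549433879
0.195 89 0.8499871177085065 0.11793697690028432
```

View pics/w5.png

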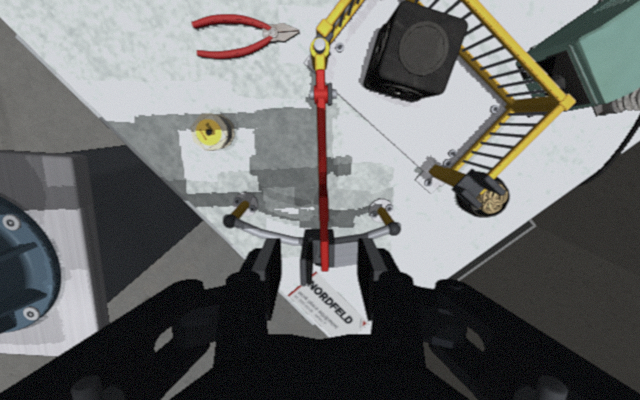

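The wrist view shows the bar from (320,60) to (325,270), lying in the saddle at (320,245). Its top is level at z = 0.118 and the gate stands at about 0.85 rad with the gripper clear. Handing in.

```bash
python3 -c "
from bench import workorder
print(workorder.hand_in())"
```

```text
the job is handed in; nothing more can be done
None
```

The gate stands open at about 0.85 rad with the bar lying in the saddle's notch and the gripper clear; I handed the job in at about 10.5 s, and it returned no verdict.

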